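Stir the beads, fit the bayonet lid and hold it at the half-turn vent position

TASK

With the rod from the stand, stir the beads at the bottom of the round metal chamber in three wide rounds, then put the rod back upright in its stand and let go of it. Then set the eared lid fully down in the chamber's mouth, ears in the gaps between the claws, and twist it clockwise (seen from above) to half-turn, where its bar lines up with the two ribs on the claws, without ever pressing the lock catch beyond. Finish while holding the lid gripped and still there, as its spring would turn it back; keep every bead in the chamber and leave the other things on the bench alone.

Things in the scene. Friction and masses are not known exactly. Their poses are not given: they have to be found in the camera images.
- chamber: fixed round aluminium chamber, 120 mm across, with a foot of 136 mm and a low valve block and tap (under 45 mm high) reaching 130 mm out on its -y side. Origin on its axis at its underside, on the bench, z up. Open bore 64 mm across, inner floor 10 mm and flat rim (the deck) 60 mm above the bench. Angles below are about z from its x axis, counter-clockwise positive
- chamber_mouth (a point): centre of the chamber's mouth, on its axis at deck level, 60 mm above the bench. On the deck two steel claws (overhangs 44 to 60 mm from the axis, underside 10.5 mm and top 15.5 mm over the deck) span -68 to +26 degrees and the same plus 180; the open gaps between them are +26 to +112 degrees and the same plus 180
- half_rib (a point): top of the raised radial rib (14 x 4 x 4 mm) on the claw at 0 degrees, 52 mm from the axis, 79.5 mm above the bench; its twin stands opposite at 180 degrees. They mark half-turn
- ring_pin (a point): top of one of two upright brass pins (8 mm across, 47.5 mm from the axis, 9 mm over the deck) of the spring ring on the deck; at rest they stand in the gaps at +32 and +212 degrees and turn with the ring
- vent_ring (a joint): clockwise turn of the spring ring in rad: 0 at rest, 0.838 at half-turn, stop at 1.676 (locked). The lid's ears push its pins ahead of them; the return spring resists with 0.05 N m at 0 and 0.11 N m at half-turn
- catch (a joint): lock catch, a spring button under the claw at -30 degrees, 48 mm from the axis: how far it is pressed down (m), 0 when free. A lid ear meets it about 13 degrees past half-turn and presses it (about 5 N); it clicks up behind the ear at the end of the turn
- lid: loose lid, about 0.22 kg, 53 mm high: white plug 60 mm across (52 at its foot), 12 mm high; on it an aluminium disc 80 mm across, 9 mm thick, with two ears; a black bar handle on top. Origin: centre of the plug's underside. It starts on the bench, plug down; seated, its disc lies on the deck and the origin is 48 mm above the bench. It is the same after half a rotation
- lid_ear (a point): outer end of the lid's ear on its +x side, 52 mm from the axis, 18 mm above the lid's origin; a like ear on its -x side. Ears are 18 mm wide and 6 mm thick. The lid drops in with the ears at +53 to +97 degrees from the chamber's x axis (+65 is good) or opposite; turned clockwise, they meet the ring's pins at +48 degrees, and half-turn is at 0 degrees
- lid_bar (a point): centre of the lid's bar handle: 56 mm long (along the lid's x, the line of the ears), 18 mm wide, 32 mm high. 37 mm above the lid's origin, axes as lid; 85 mm above the bench when seated
- rod_handle (a point): centre of the black handle of the stirring rod: the handle is a cylinder 18 mm across and 50 mm high on top of a white shaft 10 mm across and 100 mm long; whole rod 150 mm, about 0.06 kg. Point on the axis, 125 mm above the tip; z along the rod, up
- rod_tip (a point): foot end of the stirring rod, on its axis, 125 mm below the handle's centre (edge tapered to 7 mm across)
- rod: the stirring rod as a whole; origin at its tip, z along the rod. It starts upright in its stand
- stand_hole (a point): centre of the mouth of the hole in the rod's stand: a fixed grey block 80 x 80 x 70 mm; hole 14 mm across with a 4 mm bevel at its mouth, 60 mm deep (its floor is 10 mm above the bench); the point is 70 mm above the bench
- bead1: one of five loose white ceramic beads in the chamber, 16 mm across, 13 g; origin at its centre. They start on the chamber's floor in a ring about 18 mm from its axis, the middle left free
- bead2: one of five loose white ceramic beads in the chamber, 16 mm across, 13 g; origin at its centre. They start on the chamber's floor in a ring about 18 mm from its axis, the middle left free
- bead3: one of five loose white ceramic beads in the chamber, 16 mm across, 13 g; origin at its centre. They start on the chamber's floor in a ring about 18 mm from its axis, the middle left free
- bead4: one of five loose white ceramic beads in the chamber, 16 mm across, 13 g; origin at its centre. They start on the chamber's floor in a ring about 18 mm from its axis, the middle left free
- bead5: one of five loose white ceramic beads in the chamber, 16 mm across, 13 g; origin at its centre. They start on the chamber's floor in a ring about 18 mm from its axis, the middle left free
- amber_bottle: bystander: amber bottle, 60 mm across, 110 mm high; origin at its underside
- beaker: bystander: open glass beaker, 70 mm across, 85 mm high; origin at its underside
- plain_lid: bystander: plain round lid with a small round knob and no ears, 76 mm across, 28 mm high; origin at its underside
- wrench: bystander: wrench lying on the bench; origin at its underside
- jar: bystander: small white jar, 48 mm across, 60 mm high; origin at its underside
- block: bystander: steel block 70 x 50 x 30 mm; origin at its underside

How it is judged:
By the outcome, as a careful person would: the job done as asked, in the order asked, and still so for the second after the job is handed in, while the arm keeps its last pose, push and grip.
It also fails if it takes over 72 s, if anything falls off the work surface, if the arm or the gripper's body presses on something with over 40 N, if the wrist force passes 120 N, or if a joint passes its speed limit or range.

ROBOT

A 6-joint arm with a two-finger parallel gripper is mounted at the origin on the work surface. World frame = base frame: x ahead of the robot, y to its left, z up, the work surface at z = 0. Lengths are in m, angles in rad, forces in N, time in s.
With the tool pointing down it reaches from about 0.25 to 0.775 m from the base axis. Payload 4 kg.
Tool frame: the origin (TCP) lies at the centre of the arm's flange, where the gripper is bolted on; the fingertips stand 199 mm ahead of it and the grasp point (between the pads) lies 180 mm ahead of it; x points along the fingers, y is the direction in which the jaws open and shut, and the axes are right-handed (so a half turn about x gives the same grasp; the last joint's range is limited). The gripper opens to 94 mm and grips with 3 to 60 N. Pads are 16 mm wide; open, the fingers measure 119 mm over their backs; the gripper's body (75 mm by 177 mm) begins 78 mm behind the grasp point.
Start: joints at [-1.392, 0.087, 1.371, -0, 1.684, -0.103], TCP at [0.153, -0.528, 0.405] pointing down, gripper open.
Joint ranges: [-3.1, 3.1], [-0.76, 2.03], [0.27, 2.55], [-1.08, 4.22], [0.17, 2.65], [-2.57, 2.57]. Speed limits (rad/s): [2.79, 2.79, 3.14, 3.14, 3.14, 3.14].

INTERFACE

Orientations are given as a unit quaternion [w, x, y, z].
In Python, from bench import manip, optics, job gives the robot as it stands.
- The arm moves only by the shell command python3 -m pendant 'ROWS' [FORCE]. ROWS is JSON, a list of rows, each a list of 3 entries, a list of its own where there are three numbers: the closure in counts, from 0 (fully open) to 255 (shut), then the shift along the tool's x, y, z in m, then the turn, a rotation vector about the tool's x, y, z in rad. A call has exactly 5 rows; each row shifts and turns the commanded pose from where the row before left it, along the tool's axes as they then stand; what a row does not reach is not made up. A row lasts 1/8 s, in which the tool goes at most 62.5 mm and 10.7 degrees, less where a joint would pass 70% of its speed; a pose out of reach is approached as far as the arm can. A call is refused whole if a number of a shift passes 0.0625 or a number of a turn 0.188, either way. A call with a gripper value outside its range is refused whole. The fingers move at their own pace and stop on an object; FORCE is the grip in N (left out, the last holds). Time passes only in rows, so rows that do not move let the fingers close, or fill a call up. It gives the time, the measured TCP pose, the force and the opening at its end, in the units of the state.
- manip.get_obs(): the state, without advancing time (a new reading comes with each control period).
- optics.capture(name): name is "side" or "top"; returns the picture (400x640x3 uint8, red, green, blue); there is no depth.
- optics.camera_params(name): a dict with "mtx" (3x3 intrinsics, pixels), "world_from_camera" (4x4, takes a point from camera to world coordinates). Camera axes: x right, y down, z forward; pixel columns grow to the right and rows downward; lengths in m; the calibration is good to about 2 mm. A picture is of the moment at which its call begins. camera_params takes no time and is no camera call.
- job.hand_in(): hands the job in, once; it reports no verdict.
The state is a dict: "time": time; "qpos": joint angles; "qvel": joint speeds; "tau": joint torques, N m; "ee_pos": TCP position; "tool_rot": TCP orientation; "force": force on the tool from outside, world axes, zero at the start; "wrist_torque": the same for the moment, N m; "opening": finger opening in m.
Only numpy, scipy, OpenCV 4.12 (cv2) and the standard library are available. Lean on these libraries where they do the work, as an engineer would, in place of code of your own. Each camera call takes 0.05 s, during which the arm holds its last target. There are 200 camera calls.

## Working session

There is one attempt and no reset: what is moved stays moved. The work goes in short steps, Python scripts to look and compute and a shell command to move; the robot and the scene stay as the last step left them, time stands still between calls to the robot, and variables do not carry over. Pictures are saved under pics/ and viewed, about 8 in all and at most 12, crops included, and the job is handed in when it is done.

```bash
mkdir -p pics && ls && python3 - <<'E'
from bench import manip, optics
import cv2
o=manip.get_obs(); print(o)
for n in("side","top"):
    im=optics.capture(n); cv2.imwrite(f"pics/{n}0.png",im[:,:,::-1]); p=optics.camera_params(n); print(n,p)
E
```

```text
pics
{'time': 0.0, 'qpos': array([-1.39206877e+00,  8.79524799e-02,  1.37222672e+00, -1.19949014e-05,
        1.68360676e+00, -1.03111911e-01]), 'qvel': array([-8.95771219e-05, -1.01090863e-03,  4.04845560e-04,  9.56583486e-04,
       -1.58362201e-03, -1.95515463e-03]), 'tau': array([ 1.69593745e-04, -3.40177989e+01, -3.02425504e+01,  7.18668429e-02,
        3.29808611e-02, -1.85307904e-04]), 'ee_pos': array([ 0.1529355 , -0.52819464,  0.40351906]), 'tool_rot': array([-0.09854057, -0.70006352, -0.10009004,  0.70013057]), 'force': array([-0.47052137,  0.13880423,  0.11929799]), 'wrist_torque': array([ 0.00552531,  0.0017726 , -0.01313086]), 'opening': 0.09405543302252443}
side {'mtx': array([[442.83444607,   0.        , 315.7411242 ],
       [  0.        , 442.83444607, 192.80357959],
       [  0.        ,   0.        ,   1.        ]]), 'world_from_camera': array([[-0.82169936, -0.37098576,  0.43264272,  0.11372828],
       [-0.56972988,  0.55436659, -0.60670054,  0.62393327],
       [-0.01476541, -0.74501494, -0.66688434,  0.79100132],
       [ 0.        ,  0.        ,  0.        ,  1.        ]])}
top {'mtx': array([[464.25039513,   0.        , 320.12612112],
       [  0.        , 464.25039513, 198.19539909],
       [  0.        ,   0.        ,   1.        ]]), 'world_from_camera': array([[-2.33413800e-02, -9.93153539e-01,  1.14460597e-01,
         4.38448769e-01],
       [-9.99727146e-01,  2.32911493e-02, -1.77636538e-03,
         3.83566602e-04],
       [-9.01715293e-04, -1.14470829e-01, -9.93426201e-01,
         1.09799649e+00],
       [ 0.00000000e+00,  0.00000000e+00,  0.00000000e+00,
         1.00000000e+00]])}
```

View pics/top0.png

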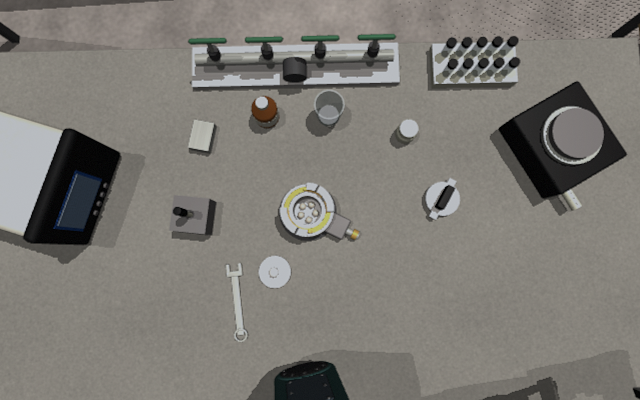

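View pics/side0.png

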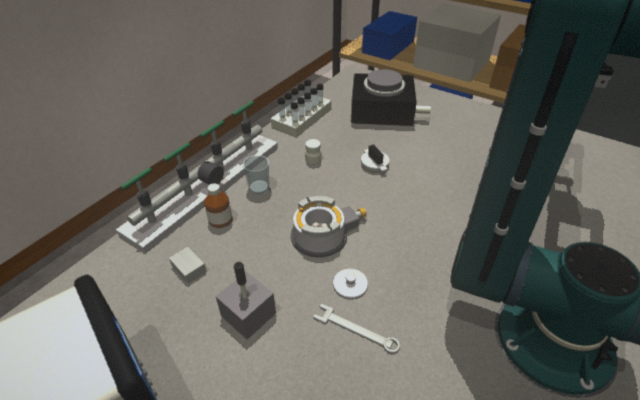

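The top view shows the chamber at about (308,210), the stand at (193,215) with the rod handle at (180,211), and the lid at (442,198). The side view shows the rod handle at (240,270). Next I'll build a zoomed composite of these.

```bash
cat > h.py <<'E'
import numpy as np, cv2
from bench import manip, optics
from scipy.spatial.transform import Rotation as R
def P(n):
    p=optics.camera_params(n); return np.array(p["mtx"]),np.array(p["world_from_camera"])
def ray(n,uv):
    K,T=P(n); d=T[:3,:3]@np.linalg.solve(K,[uv[0],uv[1],1.]); return T[:3,3],d
def onz(n,uv,z):
    o,d=ray(n,uv); return o+d*(z-o[2])/d[2]
def proj(n,X):
    K,T=P(n); c=K@(T[:3,:3].T@(np.array(X)-T[:3,3])); return c[:2]/c[2]
def two(uvt,uvs):
    o1,d1=ray("top",uvt);o2,d2=ray("side",uvs)
    A=np.c_[d1,-d2]; s=np.linalg.lstsq(A,o2-o1,rcond=None)[0]
    a=o1+s[0]*d1;b=o2+s[1]*d2; return (a+b)/2,np.linalg.norm(a-b)
def rot():
    w,x,y,z=manip.get_obs()["tool_rot"]; return R.from_quat([x,y,z,w])
def crop(im,c,r,s):
    x,y=c; return cv2.resize(im[y-r:y+r,x-r:x+r],None,fx=s,fy=s,interpolation=cv2.INTER_CUBIC)
E
python3 - <<'E'
from h import *
t=cv2.imread("pics/top0.png"); s=cv2.imread("pics/side0.png")
g=lambda im,c,r: cv2.resize(crop(im,c,r,1),(265,265),interpolation=cv2.INTER_CUBIC)
a=np.hstack([g(t,(308,210),35),g(t,(193,215),30),g(t,(442,198),25)])
b=np.hstack([g(s,(320,222),40),g(s,(245,298),40),g(s,(376,158),25)])
cv2.imwrite("pics/c1.png",np.vstack([a,b]))
print(rot().as_matrix().round(3))
E
```

```text
[[-0.     0.278 -0.961]
 [ 0.002 -0.961 -0.278]
 [-1.    -0.002 -0.   ]]
```

View pics/c1.png

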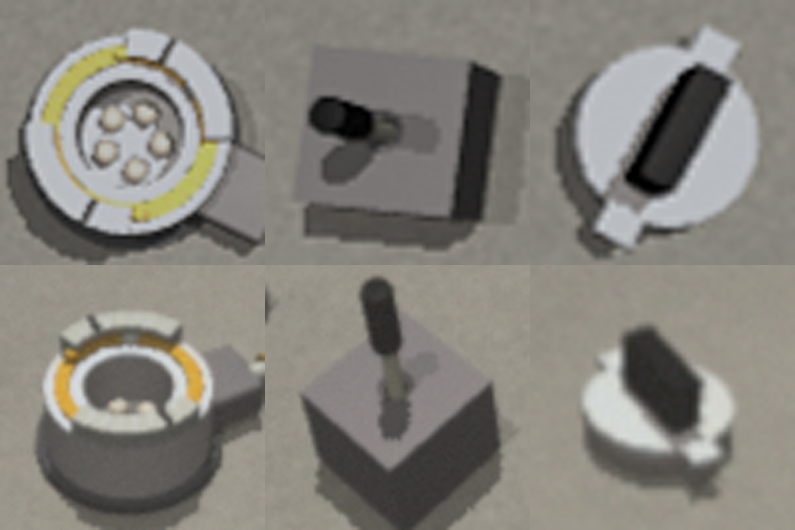

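Ribs show as dark radial lines at crop (170,48) and (92,212) of the chamber tile. The valve is at lower right, so the chamber's x axis is at roughly -25° in world. The rod handle and lid bar are dark and easy to mask.

```bash
python3 - <<'E'
from h import *
t=cv2.imread("pics/top0.png"); s=cv2.imread("pics/side0.png")
def dark(im,c,r,th):
    x,y=c; m=np.zeros(im.shape[:2],np.uint8); m[y-r:y+r,x-r:x+r]=(im[y-r:y+r,x-r:x+r].max(2)<th)*255
    n,l,st,ce=cv2.connectedComponentsWithStats(m); 
    k=1+np.argmax(st[1:,4]); pts=np.argwhere(l==k)[:,::-1].astype(np.float32)
    return pts,ce[k],cv2.minAreaRect(pts)
hp,hc,hr=dark(t,(182,211),14,50); print("rod top",hc,hr)
sp,sc,sr=dark(s,(240,272),14,50); print("rod side",sc,sr)
print("rod", two(hc,sc), onz("top",hc,.135), onz("side",sc,.135))
# stand top-face corners (crop/4.417+(163,185))
# lid
bp,bc,br=dark(t,(442,198),18,50); print("bar",bc,br,len(bp))
X=onz("top",bc,.045); print("bar c@45",X)
e=[np.array(p)/5.3+[417,173] for p in [(185,45),(90,222)]]
W=[onz("top",q,.021) for q in e]; print("ears",W,(W[0]+W[1])/2,np.degrees(np.arctan2(*(W[0]-W[1])[1::-1])),np.linalg.norm(W[0]-W[1]))
q=cv2.boxPoints(br); q2=[onz("top",p,.05)[:2] for p in q]; print("barbox",np.round(q2,4))
# chamber
r=[np.array(p)/3.786+[273,175] for p in [(170,48),(92,212)]]
W=[onz("top",q,.0795) for q in r]; print("ribs",W,(W[0]+W[1])/2,np.degrees(np.arctan2(*(W[0]-W[1])[1::-1])),np.linalg.norm(W[0]-W[1]))
# bore from side & claws
for nm,c0,box in (("top",None,(128,131)),):
    print("disc centre@70",onz("top",np.array(box)/3.786+[273,175],.07))
X=onz("side",np.array([(128)/3.3125+280,(380-265)/3.3125+182]),.06); print("side deck ctr",X)
# stand top corners from side crop: left(302,395)right(492,385)near(388,470)
for p in [(302,395),(492,385),(388,470)]: print("corner",onz("side",np.array([p[0]-265,p[1]-265])*80/265+[205,258],.07))
for p in [(317,45),(470,62),(457,218),(297,205)]: print("cornerT",onz("top",np.array([p[0]-265,p[1]])*60/265+[163,185],.07))
E
```

```text
rod top [180.27927928 211.75675676] ((181.00001525878906, 212.0), (16.443843841552734, 7.589465618133545), 18.434947967529297)
rod side [240.27358491 275.88679245] ((240.3823699951172, 276.0294494628906), (15.764815330505371, 7.033533096313477), 75.96376037597656)
rod (array([0.52757985, 0.29118751, 0.13065726]), np.float64(0.0015456326200846931)) [0.52782006 0.29034918 0.135     ] [0.52412238 0.29305591 0.135     ]
bar [443.85093168 197.88198758] ((444.1422424316406, 197.30735778808594), (8.80471134185791, 25.601390838623047), 28.300756454467773) 161
bar c@45 [ 0.55387107 -0.28387754  0.045     ]
ears [array([ 0.59470512, -0.3113121 ,  0.021     ]), array([ 0.51727705, -0.26527775,  0.021     ])] [ 0.55599109 -0.28829492  0.021     ] -30.733322734314793 0.09007922155254221
barbox [[ 0.5342 -0.2596]
 [ 0.5851 -0.2899]
 [ 0.5751 -0.307 ]
 [ 0.5243 -0.2767]]
ribs [array([0.57934761, 0.00293784, 0.0795    ]), array([0.48466095, 0.05024044, 0.0795    ])] [0.53200428 0.02658914 0.0795    ] -26.545330490316516 0.10584468744711603
disc centre@70 [0.53207372 0.02873384 0.07      ]
side deck ctr [0.53465381 0.023911   0.06      ]
corner [0.56895767 0.3251031  0.07      ]
corner [0.48108366 0.2570771  0.07      ]
corner [0.49364266 0.3342065  0.07      ]
cornerT [0.57124761 0.32261902 0.07      ]
cornerT [0.56078869 0.24529487 0.07      ]
cornerT [0.48236668 0.25148764 0.07      ]
cornerT [0.4907359  0.33162427 0.07      ]
```

```bash
cat >> h.py <<'E'
def go(x,y,zg):
    o=manip.get_obs(); Rm=rot(); d=Rm.inv().apply(np.array([x,y,zg+.18])-o["ee_pos"]); m=Rm.as_matrix()
    g=o["ee_pos"]+.18*m[:,0]
    print("t %.2f grasp %s jawyaw %.2f toolx %s f %s op %.4f J6 %.2f\n  need(tool) %s"%(o["time"],g.round(4),np.degrees(np.arctan2(m[1,1],m[0,1])),m[:,0].round(4),o["force"].round(1),o["opening"],o["qpos"][5],d.round(4)))
E
for i in 1 2; do :; done
python3 -m pendant '[[0,[0,-0.0341,-0.0293],[0,0,0]],[0,[0,-0.0341,-0.0293],[0,0,0]],[0,[0,-0.0341,-0.0293],[0,0,0]],[0,[0,-0.0341,-0.0293],[0,0,0]],[0,[0,-0.0341,-0.0293],[0,0,0]]]' 30
python3 -m pendant '[[0,[0,-0.0341,-0.0293],[0,0,0]],[0,[0,-0.0341,-0.0293],[0,0,0]],[0,[0,-0.0341,-0.0293],[0,0,0]],[0,[0,-0.0341,-0.0293],[0,0,0]],[0,[0,-0.0341,-0.0293],[0,0,0]]]'
python3 -m pendant '[[0,[0,-0.0341,-0.0293],[0,0,0]],[0,[0,-0.0341,-0.0293],[0,0,0]],[0,[0,-0.0341,-0.0293],[0,0,0]],[0,[0,-0.0341,-0.0293],[0,0,0]],[0,[0,-0.0341,-0.0293],[0,0,0]]]'
python3 -c "from h import *; go(.5265,.290,.138)"
```

```text
time: 0.72
ee_pos: [0.2465, -0.3223, 0.4042]
tool_rot: [-0.099, -0.7, -0.099, 0.7]
force: [-0.2, -0.2, 0.3]
opening: 0.094
time: 1.35
ee_pos: [0.3397, -0.1178, 0.4043]
tool_rot: [-0.099, -0.7, -0.099, 0.7]
force: [-0.3, -0.5, -0.0]
opening: 0.0941
time: 1.98
ee_pos: [0.4331, 0.0868, 0.4042]
tool_rot: [-0.1, -0.7, -0.099, 0.7]
force: [0.7, -0.7, 0.2]
opening: 0.0935
t 1.98 grasp [0.433  0.0867 0.2242] jawyaw -73.84 toolx [-5.e-04 -3.e-04 -1.e+00] f [ 0.7 -0.7  0.2] op 0.0935 J6 1.36
  need(tool) [ 0.0861 -0.1692 -0.1463]
```

```bash
python3 -m pendant '[[0,[0,-0.0340,-0.0293],[0,0,0]],[0,[0,-0.0340,-0.0293],[0,0,0]],[0,[0,-0.0340,-0.0293],[0,0,0]],[0,[0,-0.0340,-0.0293],[0,0,0]],[0,[0,-0.0332,-0.0291],[0,0,0]]]'
python3 -m pendant '[[0,[0.022,0,0],[0,0,0]],[0,[0.022,0,0],[0,0,0]],[0,[0.022,0,0],[0,0,0]],[0,[0.02,0,0],[0,0,0]],[0,[0,0,0],[0,0,0]]]'
python3 - <<'E'
from h import *
go(.5265,.290,.138)
t=optics.capture("top")[:,:,::-1];s=optics.capture("side")[:,:,::-1]
cv2.imwrite("pics/c2.png",np.hstack([cv2.resize(t[150:270,120:240],(400,400)),cv2.resize(s[220:340,190:310],(400,400))]))
E
```

```text
time: 2.6
ee_pos: [0.5267, 0.2899, 0.4038]
tool_rot: [-0.1, -0.7, -0.099, 0.701]
force: [1.7, 0.1, 0.2]
opening: 0.0938
time: 3.22
ee_pos: [0.5258, 0.2882, 0.3158]
tool_rot: [-0.1, -0.698, -0.099, 0.702]
force: [0.6, 0.3, -0.4]
opening: 0.0938
t 3.23 grasp [0.5248 0.2878 0.1358] jawyaw -73.85 toolx [-0.0054 -0.0024 -1.    ] f [ 0.6  0.3 -0.4] op 0.0938 J6 1.70
  need(tool) [-0.0022 -0.0015 -0.0012]
```

View pics/c2.png

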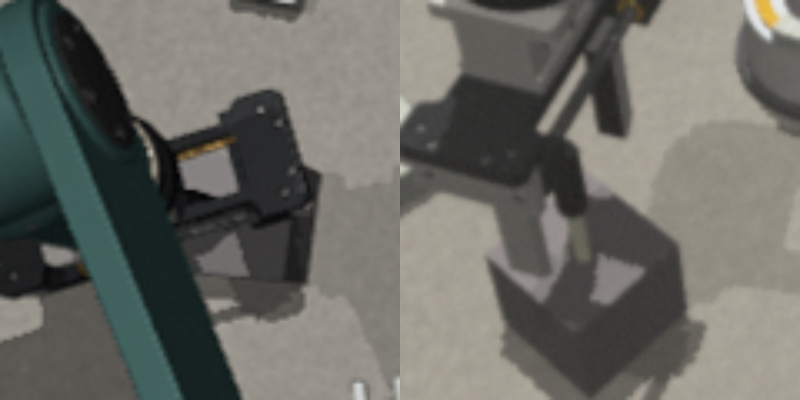

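The side tile shows the handle (565,175) standing between the two fingers (615,90) and (520,215). Closing now.

```bash
python3 -m pendant '[[255,[-0.002,-0.0015,-0.0012],[0,0,0]],[255,[0,0,0],[0,0,0]],[255,[0,0,0],[0,0,0]],[255,[0,0,0],[0,0,0]],[255,[0,0,0],[0,0,0]]]' 30
python3 -m pendant '[[255,[0,0,0],[0,0,0]],[255,[0,0,0],[0,0,0]],[255,[0,0,0],[0,0,0]],[255,[0,0,0],[0,0,0]],[255,[0,0,0],[0,0,0]]]'
python3 -c "from h import *; go(.5265,.290,.210)"
```

```text
time: 3.95
ee_pos: [0.5271, 0.2902, 0.3206]
tool_rot: [-0.099, -0.7, -0.099, 0.7]
force: [-0.2, -0.3, 0.6]
opening: 0.0474
time: 4.58
ee_pos: [0.5271, 0.2902, 0.3206]
tool_rot: [-0.099, -0.7, -0.099, 0.7]
force: [-0.3, -0.2, -1.3]
opening: 0.0175
t 4.58 grasp [0.5271 0.2901 0.1406] jawyaw -73.86 toolx [-0.e+00 -2.e-04 -1.e+00] f [-0.3 -0.2 -1.3] op 0.0175 J6 1.70
  need(tool) [-0.0694  0.      0.0006]
```

```bash
python3 -m pendant '[[255,[-0.010,0,0],[0,0,0]],[255,[-0.02,0,0],[0,0,0]],[255,[-0.02,0,0],[0,0,0]],[255,[-0.02,0,0],[0,0,0]],[255,[-0.02,0,0],[0,0,0]]]'
python3 -m pendant '[[255,[0,0.01,0.003],[0,0,0]],[255,[0,0.03,0.008],[0,0,0]],[255,[0,0.03,0.008],[0,0,0]],[255,[0,0.03,0.008],[0,0,0]],[255,[0,0.03,0.008],[0,0,0]]]'
python3 -m pendant '[[255,[0,0.03,0.008],[0,0,0]],[255,[0,0.03,0.008],[0,0,0]],[255,[0,0.03,0.008],[0,0,0]],[255,[0,0.026,0.007],[0,0,0]],[255,[0,0.008,0.002],[0,0,0]]]'
python3 - <<'E'
from h import *
go(.532,.027,.2306)
t=optics.capture("top")[:,:,::-1];s=optics.capture("side")[:,:,::-1]
cv2.imwrite("pics/t3.png",t);cv2.imwrite("pics/s3.png",s)
cv2.imwrite("pics/c3.png",np.hstack([cv2.resize(t[160:260,258:358],(400,400),interpolation=2),cv2.resize(s[170:270,270:370],(400,400),interpolation=2)]))
print(proj("side",[.532,.027,.1]),proj("side",[.532,.027,.06]))
E
```

```text
time: 5.2
ee_pos: [0.527, 0.2902, 0.4121]
tool_rot: [0.099, 0.7, 0.099, -0.7]
force: [0.2, 1.0, -1.2]
opening: 0.0174
time: 5.82
ee_pos: [0.5293, 0.154, 0.4096]
tool_rot: [-0.099, -0.7, -0.099, 0.701]
force: [0.4, -0.2, 0.3]
opening: 0.0174
time: 6.45
ee_pos: [0.5321, 0.0257, 0.4098]
tool_rot: [-0.098, -0.7, -0.098, 0.701]
force: [-0.1, 0.5, -0.6]
opening: 0.0175
t 6.45 grasp [0.5318 0.0256 0.2298] jawyaw -74.00 toolx [-1.5e-03 -2.0e-04 -1.0e+00] f [-0.1  0.5 -0.6] op 0.0175 J6 1.23
  need(tool) [-0.0008 -0.0013 -0.0003]
[318.65237317 205.46904522] [318.83079722 217.9459366 ]
```

View pics/c3.png

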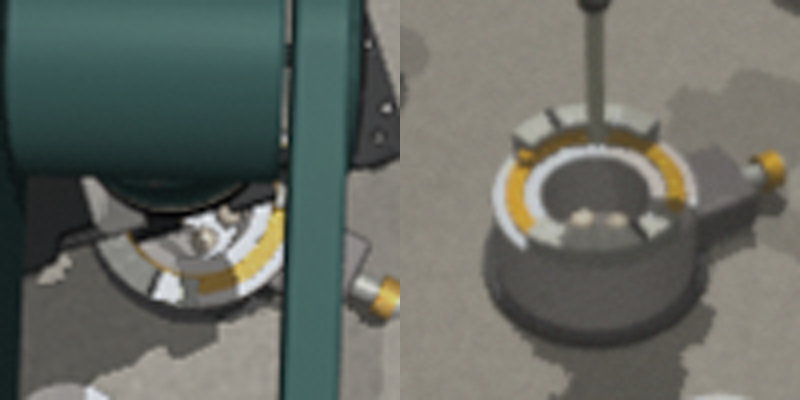

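The rod tip in the side tile (597,138) sits over the bore centre (596,~190), matching the predicted projection. Lowering it into the free middle.

```bash
python3 -m pendant '[[255,[0.008,-0.0013,-0.0003],[0,0,0]],[255,[0.014,0,0],[0,0,0]],[255,[0.014,0,0],[0,0,0]],[255,[0.014,0,0],[0,0,0]],[255,[0.01,0,0],[0,0,0]]]'
python3 -m pendant '[[255,[0.01,0,0],[0,0,0]],[255,[0.008,0,0],[0,0,0]],[255,[0.005,0,0],[0,0,0]],[255,[0.002,0,0],[0,0,0]],[255,[0,0,0],[0,0,0]]]'
python3 -c "from h import *; go(.532,.027,.1436)"
```

```text
time: 7.18
ee_pos: [0.5321, 0.0288, 0.3491]
tool_rot: [-0.099, -0.7, -0.099, 0.701]
force: [-0.3, 0.4, -0.0]
opening: 0.0174
time: 7.8
ee_pos: [0.5324, 0.0286, 0.3258]
tool_rot: [0.099, 0.7, 0.099, -0.7]
force: [0.3, -0.2, -0.1]
opening: 0.0176
t 7.80 grasp [0.5325 0.0286 0.1458] jawyaw -73.86 toolx [ 4.e-04 -1.e-04 -1.e+00] f [ 0.3 -0.2 -0.1] op 0.0176 J6 1.24
  need(tool) [0.0022 0.0015 0.0008]
```

```bash
python3 -m pendant '[[255,[0.0022,0.0015,0.0008],[0,0,0]],[255,[0,0.006,0],[0,0,0]],[255,[0,0.003,0.006],[0,0,0]],[255,[0,-0.002,0.006],[0,0,0]],[255,[0,-0.007,0.006],[0,0,0]]]'
python3 -m pendant '[[255,[0,-0.0069,-0.0014],[0,0,0]],[255,[0,-0.0058,-0.0039],[0,0,0]],[255,[0,-0.0039,-0.0058],[0,0,0]],[255,[0,-0.0014,-0.0069],[0,0,0]],[255,[0,0.0014,-0.0069],[0,0,0]]]'
python3 -c "from h import *; go(.532,.027,.1436)"
```

```text
time: 8.43
ee_pos: [0.5148, 0.0216, 0.324]
tool_rot: [0.1, 0.701, 0.098, -0.699]
force: [4.8, -2.0, -0.6]
opening: 0.0172
time: 9.05
ee_pos: [0.5336, 0.0441, 0.3232]
tool_rot: [-0.101, -0.698, -0.098, 0.702]
force: [-1.7, -4.4, 2.2]
opening: 0.0175
t 9.05 grasp [0.5327 0.0432 0.1433] jawyaw -73.86 toolx [-0.0051 -0.005  -1.    ] f [-1.7 -4.4  2.2] op 0.0175 J6 1.27
  need(tool) [-0.0003  0.016   0.0063]
```

```bash
python3 -m pendant '[[255,[0,0.0039,-0.0058],[0,0,0]],[255,[0,0.0058,-0.0039],[0,0,0]],[255,[0,0.0069,-0.0014],[0,0,0]],[255,[0,0.0069,0.0014],[0,0,0]],[255,[0,0.0058,0.0039],[0,0,0]]]'
python3 -m pendant '[[255,[0,0.0039,0.0058],[0,0,0]],[255,[0,0.0014,0.0069],[0,0,0]],[255,[0,-0.0014,0.0069],[0,0,0]],[255,[0,-0.0039,0.0058],[0,0,0]],[255,[0,-0.0058,0.0039],[0,0,0]]]'
python3 -m pendant '[[255,[0,-0.0069,0.0014],[0,0,0]],[255,[0,-0.0069,-0.0014],[0,0,0]],[255,[0,-0.0058,-0.0039],[0,0,0]],[255,[0,-0.0039,-0.0058],[0,0,0]],[255,[0,-0.0014,-0.0069],[0,0,0]]]'
python3 -m pendant '[[255,[0,0.0014,-0.0069],[0,0,0]],[255,[0,0.0039,-0.0058],[0,0,0]],[255,[0,0.0058,-0.0039],[0,0,0]],[255,[0,0.0069,-0.0014],[0,0,0]],[255,[0,0.0069,0.0014],[0,0,0]]]'
python3 - <<'E'
from h import *
go(.532,.027,.1436)
s=optics.capture("side")[:,:,::-1];cv2.imwrite("pics/c4.png",cv2.resize(s[130:260,255:385],(520,520),interpolation=2))
E
```

```text
time: 9.68
ee_pos: [0.5472, 0.0185, 0.323]
tool_rot: [-0.098, -0.699, -0.1, 0.701]
force: [-2.5, 2.3, 0.5]
opening: 0.0174
time: 10.3
ee_pos: [0.5179, 0.0158, 0.3242]
tool_rot: [0.1, 0.701, 0.099, -0.699]
force: [3.2, 2.5, 0.3]
opening: 0.0177
time: 10.92
ee_pos: [0.5267, 0.0434, 0.3234]
tool_rot: [-0.101, -0.698, -0.097, 0.702]
force: [-1.1, -5.7, 2.8]
opening: 0.0177
time: 11.55
ee_pos: [0.55, 0.0249, 0.323]
tool_rot: [-0.099, -0.7, -0.1, 0.7]
force: [0.3, -0.5, -0.2]
opening: 0.0173
t 11.55 grasp [0.55   0.0252 0.143 ] jawyaw -73.84 toolx [-3.0e-04  1.4e-03 -1.0e+00] f [ 0.3 -0.5 -0.2] op 0.0173 J6 1.23
  need(tool) [-0.0006 -0.007   0.0167]
```

View pics/c4.png

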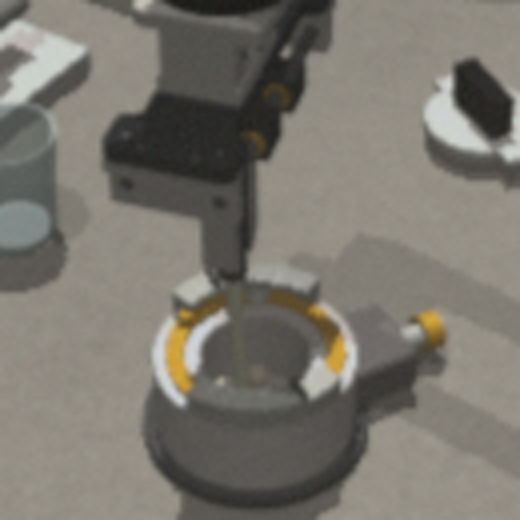

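The rod (235,320) is upright inside the bore, and two beads (220,380) and (258,372) are visible at the bottom. Continuing the rounds.

```bash
python3 -m pendant '[[255,[0,0.0058,0.0039],[0,0,0]],[255,[0,0.0039,0.0058],[0,0,0]],[255,[0,0.0014,0.0069],[0,0,0]],[255,[0,-0.0014,0.0069],[0,0,0]],[255,[0,-0.0039,0.0058],[0,0,0]]]'
python3 -m pendant '[[255,[0,-0.0058,0.0039],[0,0,0]],[255,[0,-0.0069,0.0014],[0,0,0]],[255,[0,-0.0069,-0.0014],[0,0,0]],[255,[0,-0.0058,-0.0039],[0,0,0]],[255,[0,-0.0039,-0.0058],[0,0,0]]]'
python3 -m pendant '[[255,[0,-0.0014,-0.0069],[0,0,0]],[255,[0,0.0014,-0.0069],[0,0,0]],[255,[0,0.0039,-0.0058],[0,0,0]],[255,[0,0.0058,-0.0039],[0,0,0]],[255,[0,0.0069,-0.0014],[0,0,0]]]'
python3 -m pendant '[[255,[0,0.0069,0.0014],[0,0,0]],[255,[0,0.0058,0.0039],[0,0,0]],[255,[0,0.0039,0.0058],[0,0,0]],[255,[0,0.0014,0.0069],[0,0,0]],[255,[0,-0.0014,0.0069],[0,0,0]]]'
python3 -m pendant '[[255,[0,-0.0039,0.0058],[0,0,0]],[255,[0,-0.0058,0.0039],[0,0,0]],[255,[0,-0.0069,0.0014],[0,0,0]],[255,[0,-0.0069,-0.0014],[0,0,0]],[255,[0,-0.0058,-0.0039],[0,0,0]]]'
python3 -m pendant '[[255,[0,-0.0039,-0.0058],[0,0,0]],[255,[0,-0.0014,-0.0069],[0,0,0]],[255,[0,0.0014,-0.0069],[0,0,0]],[255,[0,0.0039,-0.0058],[0,0,0]],[255,[0,0.0058,-0.0039],[0,0,0]]]'
python3 -c "from h import *; go(.532,.027,.1436)"
```

```text
time: 12.22
ee_pos: [0.5236, 0.0116, 0.3242]
tool_rot: [0.099, 0.702, 0.1, -0.698]
force: [3.3, 1.1, 0.2]
opening: 0.0176
time: 12.85
ee_pos: [0.5212, 0.0398, 0.3236]
tool_rot: [-0.102, -0.7, -0.096, 0.7]
force: [4.0, -5.9, -0.7]
opening: 0.0177
time: 13.48
ee_pos: [0.5493, 0.0323, 0.3226]
tool_rot: [-0.098, -0.699, -0.1, 0.701]
force: [-2.7, 1.2, -0.4]
opening: 0.0174
time: 14.1
ee_pos: [0.5301, 0.0101, 0.3243]
tool_rot: [0.098, 0.702, 0.101, -0.698]
force: [1.4, 4.5, -0.1]
opening: 0.0175
time: 14.72
ee_pos: [0.5164, 0.0355, 0.3235]
tool_rot: [0.1, 0.7, 0.098, -0.7]
force: [1.7, -4.7, -0.8]
opening: 0.0174
time: 15.35
ee_pos: [0.5459, 0.0382, 0.3231]
tool_rot: [-0.099, -0.699, -0.1, 0.701]
force: [-4.1, -2.1, 2.3]
opening: 0.0175
t 15.35 grasp [0.5454 0.0383 0.1431] jawyaw -73.83 toolx [-2.9e-03  1.0e-04 -1.0e+00] f [-4.1 -2.1  2.3] op 0.0175 J6 1.25
  need(tool) [-0.0004  0.0069  0.0165]
```

```bash
python3 -m pendant '[[255,[-0.005,0,0],[0,0,0]],[255,[-0.012,0,0],[0,0,0]],[255,[-0.02,0,0],[0,0,0]],[255,[-0.025,0,0],[0,0,0]],[255,[-0.025,0,0],[0,0,0]]]'
python3 -m pendant '[[255,[-0.005,-0.015,-0.003],[0,0,0]],[255,[0,-0.03,-0.0064],[0,0,0]],[255,[0,-0.03,-0.0064],[0,0,0]],[255,[0,-0.03,-0.0064],[0,0,0]],[255,[0,-0.03,-0.0064],[0,0,0]]]'
python3 -m pendant '[[255,[0,-0.03,-0.0064],[0,0,0]],[255,[0,-0.03,-0.0064],[0,0,0]],[255,[0,-0.03,-0.0064],[0,0,0]],[255,[0,-0.015,-0.003],[0,0,0]],[255,[0,-0.006,-0.0014],[0,0,0]]]'
python3 - <<'E'
from h import *
go(.5271,.2901,.1406)
t=optics.capture("top")[:,:,::-1];s=optics.capture("side")[:,:,::-1]
cv2.imwrite("pics/t5.png",t);cv2.imwrite("pics/s5.png",s)
cv2.imwrite("pics/c5.png",np.hstack([cv2.resize(t[160:260,258:358],(400,400),interpolation=2),cv2.resize(s[225:325,195:295],(400,400),interpolation=2)]))
for z in (.1,.07): print(proj("side",[.5271,.2901,z]))
E
```

```text
time: 15.98
ee_pos: [0.5462, 0.0389, 0.4128]
tool_rot: [0.099, 0.702, 0.1, -0.698]
force: [-0.7, 0.1, -0.6]
opening: 0.0175
time: 16.6
ee_pos: [0.5354, 0.1782, 0.4149]
tool_rot: [0.099, 0.7, 0.1, -0.7]
force: [0.5, -0.5, -1.0]
opening: 0.0175
time: 17.23
ee_pos: [0.5273, 0.2902, 0.415]
tool_rot: [-0.1, -0.7, -0.1, 0.7]
force: [-0.8, -0.7, -0.9]
opening: 0.0175
t 17.23 grasp [0.5272 0.2902 0.235 ] jawyaw -73.77 toolx [-5.e-04 -1.e-04 -1.e+00] f [-0.8 -0.7 -0.9] op 0.0175 J6 1.70
  need(tool) [0.0944 0.     0.0002]
[242.51198353 285.54846899]
[244.43869777 294.87578448]
```

View pics/c5.png

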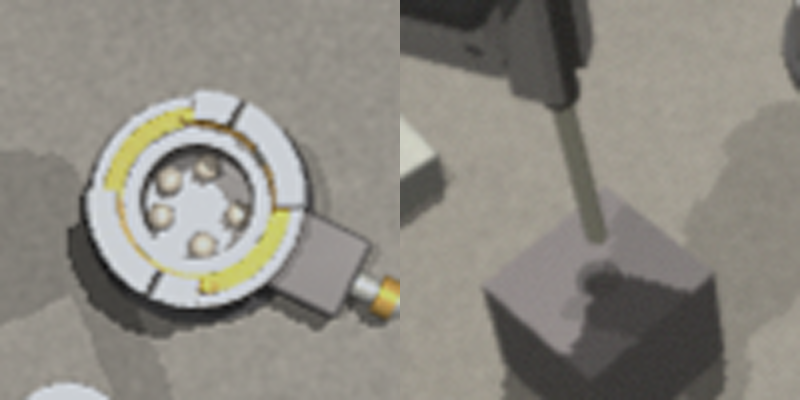

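Left tile: all five beads are on the chamber floor. Right tile: the rod tip at (596,238) is over the hole (600,275), but the shaft leans slightly. I'll measure the lean.

```bash
python3 - <<'E'
from h import *
s=cv2.imread("pics/s5.png"); s0=s.astype(int)
for r in (256,262,268,274,280,283): print(r,[tuple(s0[r,c]) [1] for c in range(228,256)])
# model: rod tilt phi about tool y: axis point at distance L below the grasp
Rm=rot().as_matrix(); g=np.array([.5272,.2902,.235])
for ph in (-6,-4,-2,0,2,4,6):
    a=np.radians(ph); d=np.cos(a)*Rm[:,0]+np.sin(a)*Rm[:,2]
    print(ph,[proj("side",g+d*L).round(1) for L in (.05,.09,.1306)])
E
```

```text
256 [np.int64(153), np.int64(154), np.int64(154), np.int64(157), np.int64(157), np.int64(145), np.int64(113), np.int64(101), np.int64(101), np.int64(99), np.int64(98), np.int64(108), np.int64(143), np.int64(155), np.int64(158), np.int64(160), np.int64(156), np.int64(155), np.int64(155), np.int64(155), np.int64(155), np.int64(155), np.int64(155), np.int64(158), np.int64(161), np.int64(157), np.int64(157), np.int64(155)]
262 [np.int64(158), np.int64(157), np.int64(155), np.int64(154), np.int64(153), np.int64(155), np.int64(153), np.int64(130), np.int64(108), np.int64(100), np.int64(102), np.int64(99), np.int64(96), np.int64(121), np.int64(147), np.int64(154), np.int64(153), np.int64(157), np.int64(158), np.int64(157), np.int64(154), np.int64(152), np.int64(154), np.int64(156), np.int64(154), np.int64(156), np.int64(157), np.int64(155)]
268 [np.int64(158), np.int64(156), np.int64(157), np.int64(159), np.int64(158), np.int64(153), np.int64(156), np.int64(155), np.int64(153), np.int64(122), np.int64(102), np.int64(98), np.int64(100), np.int64(98), np.int64(106), np.int64(141), np.int64(15
[... 1242 characters left out ...]
 np.int64(100), np.int64(99), np.int64(98), np.int64(107), np.int64(123), np.int64(125), np.int64(124), np.int64(124), np.int64(124), np.int64(124), np.int64(124), np.int64(124), np.int64(123)]
-6 [array([233.8, 255.8]), array([234.7, 269.3]), array([235.6, 282.1])]
-4 [array([234.7, 256. ]), array([236.3, 269.8]), array([237.8, 282.8])]
-2 [array([235.6, 256.3]), array([237.8, 270.3]), array([240. , 283.5])]
0 [array([236.4, 256.6]), array([239.4, 270.7]), array([242.2, 284.2])]
2 [array([237.3, 256.8]), array([240.9, 271.1]), array([244.3, 284.7])]
4 [array([238.2, 257. ]), array([242.5, 271.5]), array([246.5, 285.3])]
6 [array([239.1, 257.2]), array([244. , 271.8]), array([248.7, 285.8])]
```

The lean is about 1.8°, with the tip about 4 mm off along tool z. I'll turn +0.032 rad about tool y, shift +0.0058 along z, then lower.

```bash
python3 -m pendant '[[255,[0,0,0.0058],[0,0.032,0]],[255,[0.01,0,0.0003],[0,0,0]],[255,[0.01,0,0.0003],[0,0,0]],[255,[0.008,0,0.0003],[0,0,0]],[255,[0,0,0],[0,0,0]]]'
python3 - <<'E'
from h import *
go(.5271,.2901,.1406)
o=manip.get_obs();m=rot().as_matrix();a=.032
d=np.cos(a)*m[:,0]+np.sin(a)*m[:,2]; print(d.round(4),"tip",(o["ee_pos"]+.18*m[:,0]+.1306*d).round(4))
s=optics.capture("side")[:,:,::-1];cv2.imwrite("pics/c6.png",cv2.resize(s[225:325,195:295],(500,500),interpolation=2))
E
```

```text
time: 17.95
ee_pos: [0.5221, 0.2872, 0.3858]
tool_rot: [0.098, 0.71, 0.1, -0.69]
force: [1.1, 0.0, -0.8]
opening: 0.0172
t 17.95 grasp [0.5272 0.2886 0.2059] jawyaw -73.87 toolx [ 0.0282  0.0077 -0.9996] f [ 1.1  0.  -0.8] op 0.0172 J6 1.70
  need(tool) [ 0.0653 -0.0014 -0.0037]
[-0.0025 -0.0012 -1.    ] tip [0.5269 0.2885 0.0753]
```

View pics/c6.png

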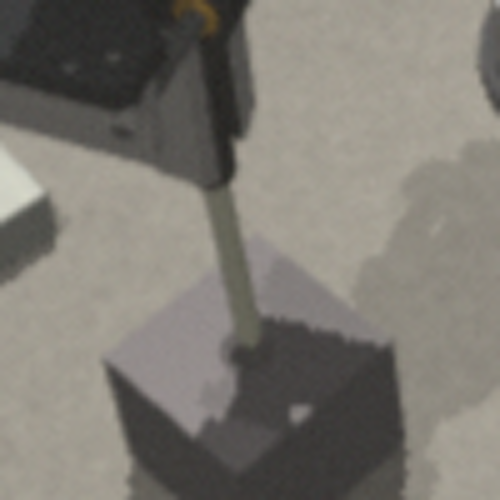

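The tip (245,345) sits right at the hole mouth (243,350), so I'm inserting it.

```bash
python3 -m pendant '[[255,[0.008,-0.0013,0.0003],[0,0,0]],[255,[0.01,0,0.0003],[0,0,0]],[255,[0.01,0,0.0003],[0,0,0]],[255,[0.008,0,0.0003],[0,0,0]],[255,[0,0,0],[0,0,0]]]'
python3 -c "from h import *; go(.5271,.2901,.1406)"
```

```text
time: 18.62
ee_pos: [0.5216, 0.2886, 0.3501]
tool_rot: [0.098, 0.71, 0.101, -0.69]
force: [-0.5, 1.2, -0.4]
opening: 0.0175
t 18.62 grasp [0.5267 0.29   0.1702] jawyaw -73.85 toolx [ 0.0287  0.0079 -0.9996] f [-0.5  1.2 -0.4] op 0.0175 J6 1.70
  need(tool) [ 0.0297  0.0001 -0.0048]
```

```bash
python3 -m pendant '[[255,[0.008,0,0.0003],[0,0,0]],[255,[0.01,0,0.0003],[0,0,0]],[255,[0.008,0,0.0002],[0,0,0]],[255,[0.002,0,0],[0,0,0]],[255,[0,0,0],[0,0,0]]]'
python3 -c "from h import *; go(.5271,.2901,.1406)"
python3 -m pendant '[[130,[0,0,0],[0,0,0]],[100,[0,0,0],[0,0,0]],[100,[0,0,0],[0,0,0]],[100,[0,0,0],[0,0,0]],[100,[0,0,0],[0,0,0]]]'
python3 -c "from h import *; go(.5271,.2901,.1406)"
```

```text
time: 19.25
ee_pos: [0.5219, 0.2887, 0.3232]
tool_rot: [0.098, 0.711, 0.101, -0.689]
force: [-0.4, -0.7, -0.1]
opening: 0.0178
t 19.25 grasp [0.5273 0.2903 0.1433] jawyaw -73.86 toolx [ 0.0305  0.0087 -0.9995] f [-0.4 -0.7 -0.1] op 0.0178 J6 1.70
  need(tool) [ 0.0028  0.0001 -0.0053]
time: 19.88
ee_pos: [0.5219, 0.2887, 0.3234]
tool_rot: [0.098, 0.711, 0.101, -0.689]
force: [-0.1, -0.2, 0.4]
opening: 0.0569
t 19.88 grasp [0.5274 0.2903 0.1435] jawyaw -73.86 toolx [ 0.0308  0.0089 -0.9995] f [-0.1 -0.2  0.4] op 0.0569 J6 1.70
  need(tool) [ 0.003   0.0001 -0.0053]
```

```bash
python3 -m pendant '[[100,[-0.015,0,-0.0005],[0,0,0]],[100,[-0.02,0,-0.0006],[0,0,0]],[100,[-0.025,0,-0.0008],[0,0,0]],[100,[-0.025,0,-0.0008],[0,0,0]],[100,[0,0,-0.0058],[0,-0.032,0]]]'
python3 - <<'E'
from h import *
go(.555,-.287,.2285)
s=optics.capture("side")[:,:,::-1];cv2.imwrite("pics/s7.png",s)
sc=s[262:290,226:256].max(2)<50; p=np.argwhere(sc); print("handle px",len(p),p.mean(0)[::-1]+[226,262])
E
python3 -m pendant '[[100,[0,0.0433,0.0103],[0,0,0]],[100,[0,0.0433,0.0103],[0,0,0]],[100,[0,0.0433,0.0103],[0,0,0]],[100,[0,0.0433,0.0103],[0,0,0]],[100,[0,0.0433,0.0103],[0,0,0]]]'
python3 -m pendant '[[100,[0,0.0433,0.0103],[0,0,0]],[100,[0,0.0433,0.0103],[0,0,0]],[100,[0,0.0433,0.0103],[0,0,0]],[100,[0,0.0433,0.0103],[0,0,0]],[100,[0,0.0433,0.0103],[0,0,0]]]'
python3 -m pendant '[[100,[0,0.0433,0.0103],[0,0,0]],[100,[0,0.0433,0.0103],[0,0,0]],[100,[0,0.0433,0.0103],[0,0,0]],[100,[0,0,0],[0.136,0,0]],[100,[0,0,0],[0.136,0,0]]]'
python3 -m pendant '[[100,[0,0,0],[0.136,0,0]],[100,[0,0,0],[0.136,0,0]],[100,[0,0,0],[0.136,0,0]],[100,[0,0,0],[0.137,0,0]],[100,[0,0,0],[0,0,0]]]'
python3 - <<'E'
from h import *
go(.555,-.287,.043)
t=optics.capture("top")[:,:,::-1];s=optics.capture("side")[:,:,::-1]
cv2.imwrite("pics/t8.png",t);cv2.imwrite("pics/s8.png",s)
x=np.hstack([cv2.resize(t[155:275,155:235],(260,390),interpolation=2),cv2.resize(s[225:325,195:295],(390,390),interpolation=2)[:, :260],cv2.resize(s[130:190,345:405],(260,390),interpolation=2)])
cv2.imwrite("pics/c8.png",x)
E
```

```text
time: 20.5
ee_pos: [0.5274, 0.2904, 0.413]
tool_rot: [0.099, 0.702, 0.1, -0.698]
force: [-0.7, 0.1, -0.0]
opening: 0.0571
t 20.50 grasp [0.5284 0.2908 0.233 ] jawyaw -73.84 toolx [ 0.0055  0.0025 -1.    ] f [-0.7  0.1 -0. ] op 0.0571 J6 1.70
  need(tool) [0.0032 0.5623 0.1342]
handle px 146 [239.46575342 273.7739726 ]
time: 21.18
ee_pos: [0.5382, 0.0666, 0.4069]
tool_rot: [-0.099, -0.699, -0.099, 0.701]
force: [-0.0, -0.3, 0.5]
opening: 0.0573
time: 21.8
ee_pos: [0.5489, -0.1559, 0.4068]
tool_rot: [-0.099, -0.699, -0.1, 0.701]
force: [0.8, 1.0, -0.1]
opening: 0.0574
time: 22.42
ee_pos: [0.5553, -0.2888, 0.4062]
tool_rot: [-0.0, -0.706, -0.002, 0.708]
force: [0.3, -0.4, 0.4]
opening: 0.057
time: 23.05
ee_pos: [0.5554, -0.2878, 0.4069]
tool_rot: [0.187, -0.681, 0.186, 0.683]
force: [0.7, 0.2, -0.1]
opening: 0.0571
t 23.05 grasp [ 0.5549 -0.2875  0.2269] jawyaw -120.58 toolx [-0.0027  0.0017 -1.    ] f [ 0.7  0.2 -0.1] op 0.0571 J6 1.54
  need(tool) [ 0.1839 -0.0005  0.0002]
```

View pics/c8.png

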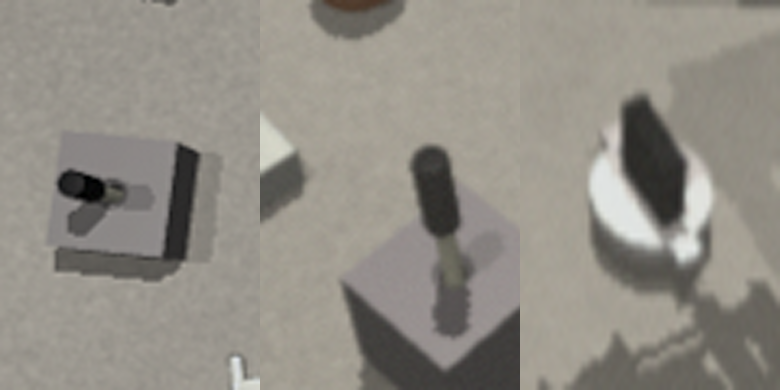

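The rod is back upright in its stand (handle at (440,190) middle tile), and the lid under the gripper is undisturbed. Descending to grip the bar.

```bash
python3 -m pendant '[[100,[0.03,-0.0005,0.0002],[0,0,0]],[100,[0.045,0,0],[0,0,0]],[100,[0.045,0,0],[0,0,0]],[100,[0.03,0,0],[0,0,0]],[100,[0.02,0,0],[0,0,0]]]'
python3 -m pendant '[[100,[0.012,0,0],[0,0,0]],[100,[0,0,0],[0,0,0]],[100,[0,0,0],[0,0,0]],[100,[0,0,0],[0,0,0]],[100,[0,0,0],[0,0,0]]]'
python3 - <<'E'
from h import *
go(.555,-.287,.0445)
E
```

```text
time: 23.78
ee_pos: [0.555, -0.2869, 0.2363]
tool_rot: [0.187, -0.681, 0.186, 0.683]
force: [-0.6, -0.3, 0.8]
opening: 0.057
time: 24.4
ee_pos: [0.5556, -0.2872, 0.2276]
tool_rot: [-0.187, 0.683, -0.187, -0.681]
force: [0.0, 0.5, 0.4]
opening: 0.0572
t 24.40 grasp [ 0.5558 -0.2874  0.0476] jawyaw -120.66 toolx [ 0.0014 -0.001  -1.    ] f [0.  0.5 0.4] op 0.0572 J6 1.54
  need(tool) [0.0031 0.0001 0.0006]
```

```bash
python3 -m pendant '[[100,[0.003,0,0],[0,0,0]],[255,[0,0,0],[0,0,0]],[255,[0,0,0],[0,0,0]],[255,[0,0,0],[0,0,0]],[255,[0,0,0],[0,0,0]]]' 50
python3 -m pendant '[[255,[0,0,0],[0,0,0]],[255,[0,0,0],[0,0,0]],[255,[-0.01,0,0],[0,0,0]],[255,[-0.02,0,0],[0,0,0]],[255,[-0.03,0,0],[0,0,0]]]'
python3 - <<'E'
from h import *
go(.555,-.287,.2)
E
python3 -m pendant '[[255,[-0.04,0,0],[0,0,0]],[255,[-0.03,0,0],[0,0,0]],[255,[-0.01,0,0],[0,0,0]],[255,[0,0,0],[0,0,0]],[255,[0,0,0],[0,0,0]]]'
python3 - <<'E'
from h import *
go(.532,.027,.2)
t=optics.capture("top")[:,:,::-1];s=optics.capture("side")[:,:,::-1]
cv2.imwrite("pics/t9.png",t);cv2.imwrite("pics/s9.png",s)
g=proj("side",[.555,-.287,.14]).astype(int);print(g)
cv2.imwrite("pics/c9.png",cv2.resize(s[g[1]-50:g[1]+50,g[0]-50:g[0]+50],(500,500),interpolation=2))
E
```

```text
time: 25.02
ee_pos: [0.5554, -0.2871, 0.2237]
tool_rot: [-0.187, 0.682, -0.187, -0.682]
force: [-0.1, 0.1, 0.2]
opening: 0.0207
time: 25.65
ee_pos: [0.5552, -0.2869, 0.2844]
tool_rot: [0.187, -0.681, 0.187, 0.682]
force: [0.1, -0.5, -1.8]
opening: 0.0177
t 25.65 grasp [ 0.555  -0.2867  0.1044] jawyaw -120.66 toolx [-0.0012  0.001  -1.    ] f [ 0.1 -0.5 -1.8] op 0.0177 J6 1.54
  need(tool) [-0.0956  0.0002  0.0003]
time: 26.28
ee_pos: [0.5552, -0.2869, 0.3618]
tool_rot: [0.187, -0.681, 0.187, 0.683]
force: [-0.4, 0.2, -1.5]
opening: 0.0174
t 26.27 grasp [ 0.5547 -0.2866  0.1818] jawyaw -120.67 toolx [-0.0028  0.0017 -1.    ] f [-0.4  0.2 -1.5] op 0.0174 J6 1.54
  need(tool) [-0.0176 -0.2582  0.1801]
[378 123]
```

View pics/c9.png

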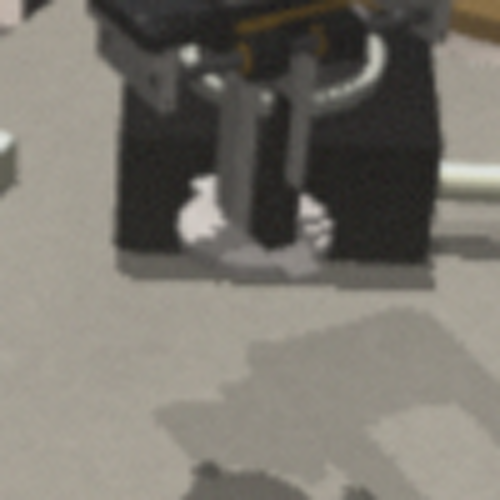

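The lid hangs level in the grip: disc x 178–332, bar at its middle. Refining the chamber centre and lid centre before travelling.

```bash
python3 - <<'E'
from h import *
print("bore manual",onz("top",(307.75,210.5),.06))
print("ribs",onz("top",(306.75,209.6),.0795))
a,b=onz("top",(317.25,188),.0795),onz("top",(296.25,231.25),.0795);print(np.degrees(np.arctan2(*(a-b)[1::-1])))
for nm in("t5","t8"):
    t=cv2.imread(f"pics/{nm}.png").astype(np.float32); g=cv2.GaussianBlur(t.mean(2),(0,0),.6)
    # radial: bore rim: largest bright->dark going inwards between r=10.5..18 px
    c=np.array([307.6,210.2]);pts=[]
    for k in range(72):
        th=k*np.pi/36; r=np.arange(10.5,18,.25)
        p=c+np.outer(r,[np.cos(th),np.sin(th)]); v=cv2.remap(g,p[:,0:1].astype(np.float32),p[:,1:2].astype(np.float32),1)[:,0]
        d=np.diff(v); i=d.argmax()
        if d[i]>8: pts.append(p[i])
    e=cv2.fitEllipse(np.float32(pts)); print(nm,len(pts),e,onz("top",e[0],.06))
print("side view of bore centre for that:",proj("side",[.532,.027,.06]))
s=cv2.imread("pics/s9.png").astype(int)
m=((s.min(2)>165)).astype(np.uint8); m[:100]=0;m[135:]=0;m[:,:360]=0;m[:,400:]=0
p=np.argwhere(m)[:,::-1].astype(np.float32);print("disc px",p.min(0),p.max(0),cv2.minEnclosingCircle(p),"pred",proj("side",[.5547,-.2866,.159]),proj("side",[.5559,-.2873,.159]))
E
```

```text
bore manual [0.53091093 0.02693877 0.06      ]
ribs [0.53121411 0.02860119 0.0795    ]
-26.99986859581472
t5 57 ((306.8963623046875, 209.76480102539062), (28.329652786254883, 28.697410583496094), 82.03247833251953) [0.53261131 0.02882049 0.06      ]
t8 58 ((306.89141845703125, 209.7683563232422), (28.357763290405273, 28.63715934753418), 79.84062194824219) [0.53260356 0.02883174 0.06      ]
side view of bore centre for that: [318.83079722 217.9459366 ]
disc px [364. 109.] [391. 120.] ((377.5, 116.5), 13.58317756652832) pred [378.76033834 117.70494999] [378.48621266 117.44920243]
```

```bash
python3 -m pendant '[[255,[0,-0.016,0.011],[0,0,0]],[255,[0,-0.0323,0.0225],[0,0,0]],[255,[0,-0.0323,0.0225],[0,0,0]],[255,[0,-0.0323,0.0225],[0,0,0]],[255,[0,-0.0323,0.0225],[0,0,0]]]'
python3 -m pendant '[[255,[0,-0.0323,0.0225],[0,0,0]],[255,[0,-0.0323,0.0225],[0,0,0]],[255,[0,-0.0323,0.0225],[0,0,0]],[255,[0,-0.016,0.0115],[-0.15,0,0]],[255,[0,0,0],[-0.15,0,0]]]'
python3 -m pendant '[[255,[0,0,0],[-0.15,0,0]],[255,[0,0,0],[-0.15,0,0]],[255,[0,0,0],[-0.15,0,0]],[255,[0,0,0],[-0.15,0,0]],[255,[0,0,0],[-0.15,0,0]]]'
python3 -m pendant '[[255,[0,0,0],[-0.152,0,0]],[255,[0,0,0],[0,0,0]],[255,[0,0,0],[0,0,0]],[255,[0,0,0],[0,0,0]],[255,[0,0,0],[0,0,0]]]'
python3 - <<'E'
from h import *
go(.5314,.0277,.125)
E
```

```text
time: 27.0
ee_pos: [0.5419, -0.1082, 0.3633]
tool_rot: [0.187, -0.682, 0.186, 0.682]
force: [-0.6, -0.2, -2.5]
opening: 0.0169
time: 27.62
ee_pos: [0.5312, 0.0294, 0.3634]
tool_rot: [0.08, -0.702, 0.08, 0.703]
force: [0.7, -1.2, -2.2]
opening: 0.0178
time: 28.25
ee_pos: [0.5314, 0.0278, 0.3632]
tool_rot: [-0.182, -0.683, -0.182, 0.684]
force: [0.2, 0.6, -1.6]
opening: 0.0178
time: 28.88
ee_pos: [0.5321, 0.0268, 0.3636]
tool_rot: [-0.231, -0.668, -0.231, 0.668]
force: [0.2, -0.5, -1.6]
opening: 0.0176
t 28.88 grasp [0.5321 0.0267 0.1836] jawyaw -51.83 toolx [-0. -0. -1.] f [ 0.2 -0.5 -1.6] op 0.0176 J6 0.85
  need(tool) [ 0.0586 -0.0012 -0.    ]
```

```bash
python3 -m pendant '[[255,[0.01,-0.0012,0],[0,0,0]],[255,[0.02,0,0],[0,0,0]],[255,[0.02,0,0],[0,0,0]],[255,[0.008,0,0],[0,0,0]],[255,[0,0,0],[0,0,0]]]'
python3 - <<'E'
from h import *
go(.5314,.0277,.0917)
s=optics.capture("side")[:,:,::-1];t=optics.capture("top")[:,:,::-1];cv2.imwrite("pics/s10.png",s)
cv2.imwrite("pics/c10.png",np.hstack([cv2.resize(s[160:260,270:370],(400,400),interpolation=2),cv2.resize(t[160:260,258:358],(400,400),interpolation=2)]))
print(proj("side",[.5322,.0283,.06]),proj("side",[.5322,.0283,.102]))
E
```

```text
time: 29.5
ee_pos: [0.5313, 0.0276, 0.3048]
tool_rot: [-0.231, -0.668, -0.232, 0.669]
force: [0.6, -0.1, -1.6]
opening: 0.0174
t 29.50 grasp [0.5309 0.0276 0.1248] jawyaw -51.81 toolx [-0.0017  0.     -1.    ] f [ 0.6 -0.1 -1.6] op 0.0174 J6 0.85
  need(tool) [ 0.0331  0.0001 -0.0002]
[318.44378334 218.2410468 ] [318.24523806 205.12193916]
```

View pics/c10.png

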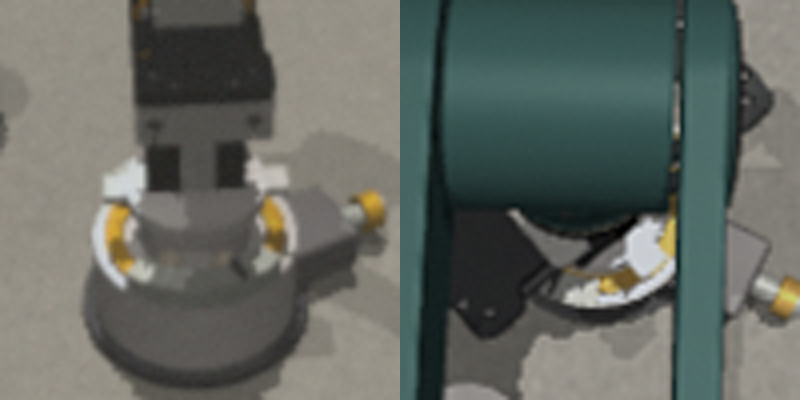

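In the side tile the ears' outer ends (104 and 288) centre on 196, and so does the chamber body (85–307). The ears sit over the yellow gaps, so I'm lowering.

```bash
python3 -m pendant '[[255,[0.004,0,0],[0,0,0]],[255,[0.004,0,0],[0,0,0]],[255,[0.004,0,0],[0,0,0]],[255,[0.004,0,0],[0,0,0]],[255,[0,0,0],[0,0,0]]]'
python3 - <<'E'
from h import *
go(.5314,.0277,.0917)
E
```

```text
time: 30.22
ee_pos: [0.5313, 0.0277, 0.289]
tool_rot: [-0.231, -0.668, -0.232, 0.669]
force: [-0.3, -0.5, -2.5]
opening: 0.0176
t 30.23 grasp [0.5311 0.0276 0.109 ] jawyaw -51.79 toolx [-1.2e-03 -1.0e-04 -1.0e+00] f [-0.3 -0.5 -2.5] op 0.0176 J6 0.85
  need(tool) [ 0.0173  0.     -0.0001]
```

```bash
python3 -m pendant '[[255,[0.003,0,0],[0,0,0]],[255,[0.003,0,0],[0,0,0]],[255,[0.003,0,0],[0,0,0]],[255,[0.002,0,0],[0,0,0]],[255,[0,0,0],[0,0,0]]]'
python3 -m pendant '[[255,[0.002,0,0],[0,0,0]],[255,[0.002,0,0],[0,0,0]],[255,[0.001,0,0],[0,0,0]],[255,[0.001,0,0],[0,0,0]],[255,[0,0,0],[0,0,0]]]'
python3 - <<'E'
from h import *
go(.5314,.0277,.0917)
E
```

```text
time: 30.85
ee_pos: [0.5314, 0.0276, 0.2784]
tool_rot: [-0.231, -0.668, -0.231, 0.668]
force: [0.0, 0.1, -2.0]
opening: 0.0176
time: 31.48
ee_pos: [0.5315, 0.0276, 0.2726]
tool_rot: [-0.231, -0.668, -0.231, 0.668]
force: [-1.1, 0.4, -1.5]
opening: 0.0178
t 31.48 grasp [0.5315 0.0276 0.0926] jawyaw -51.80 toolx [-0.e+00 -1.e-04 -1.e+00] f [-1.1  0.4 -1.5] op 0.0178 J6 0.85
  need(tool) [ 0.0009 -0.0001  0.    ]
```

```bash
python3 -m pendant '[[255,[0.0008,0,0],[0,0,0]],[255,[0,0,0],[0,0,0]],[255,[0.0005,0,0],[0,0,0]],[255,[0,0,0],[0,0,0]],[255,[0,0,0],[0,0,0]]]'
python3 -m pendant '[[255,[0.0005,0,0],[0,0,0]],[255,[0,0,0],[0,0,0]],[255,[0,0,0],[0,0,0]],[255,[0,0,0],[0,0,0]],[255,[0,0,0],[0,0,0]]]'
python3 - <<'E'
from h import *
go(.5314,.0277,.0917)
E
```

```text
time: 32.1
ee_pos: [0.5315, 0.0277, 0.2717]
tool_rot: [0.231, 0.668, 0.231, -0.668]
force: [-1.2, 0.1, 0.9]
opening: 0.0177
time: 32.72
ee_pos: [0.5314, 0.0276, 0.2717]
tool_rot: [0.231, 0.668, 0.231, -0.668]
force: [-3.6, -0.1, 4.5]
opening: 0.0178
t 32.73 grasp [0.5315 0.0276 0.0917] jawyaw -51.80 toolx [ 5.e-04 -1.e-04 -1.e+00] f [-3.6 -0.1  4.5] op 0.0178 J6 0.85
  need(tool) [-0.     -0.0001 -0.    ]
```

Seated: the grasp height is 0.0917 as predicted, with light contact. Twisting clockwise.

```bash
python3 -m pendant '[[255,[0,0,0],[0.04,0,0]],[255,[0,0,0],[0.06,0,0]],[255,[0,0,0],[0.06,0,0]],[255,[0,0,0],[0.06,0,0]],[255,[0,0,0],[0.06,0,0]]]' 60
python3 -m pendant '[[255,[0,0,0],[0.06,0,0]],[255,[0,0,0],[0.06,0,0]],[255,[0,0,0],[0.06,0,0]],[255,[0,0,0],[0.06,0,0]],[255,[0,0,0],[0.06,0,0]]]'
python3 - <<'E'
from h import *
go(.5314,.0277,.0917); print(manip.get_obs()["wrist_torque"].round(3))
E
```

```text
time: 33.35
ee_pos: [0.5317, 0.0276, 0.2717]
tool_rot: [0.136, 0.695, 0.135, -0.693]
force: [-0.8, 0.1, 4.6]
opening: 0.0177
time: 33.98
ee_pos: [0.5318, 0.0277, 0.2717]
tool_rot: [0.03, 0.707, 0.03, -0.706]
force: [-0.7, -0.7, 4.5]
opening: 0.0177
t 33.98 grasp [0.5321 0.0277 0.0917] jawyaw -85.10 toolx [ 1.8e-03 -2.0e-04 -1.0e+00] f [-0.7 -0.7  4.5] op 0.0177 J6 1.43
  need(tool) [-0.     -0.      0.0004]
[0.037 0.309 0.219]
```

```bash
python3 -m pendant '[[255,[0,0,0],[0.06,0,0]],[255,[0,0,0],[0.06,0,0]],[255,[0,0,0],[0.06,0,0]],[255,[0,0,0],[0.06,0,0]],[255,[0,0,0],[0.06,0,0]]]'
python3 -m pendant '[[255,[0,0,0],[0.06,0,0]],[255,[0,0,0],[0.06,0,0]],[255,[0,0,0],[0.06,0,0]],[255,[0,0,0],[0.04,0,0]],[255,[0,0,0],[0,0,0]]]'
python3 - <<'E'
from h import *
go(.5314,.0277,.0917); print(manip.get_obs()["wrist_torque"].round(3))
s=optics.capture("side")[:,:,::-1];t=optics.capture("top")[:,:,::-1];cv2.imwrite("pics/s11.png",s);cv2.imwrite("pics/t11.png",t)
cv2.imwrite("pics/c11.png",np.hstack([cv2.resize(s[175:255,280:360],(480,480),interpolation=2),cv2.resize(t[165:255,263:353],(320,320),interpolation=2,dst=None) if 0 else cv2.copyMakeBorder(cv2.resize(t[165:255,263:353],(320,320),interpolation=2),0,160,0,0,0)]))
E
```

```text
time: 34.6
ee_pos: [0.5318, 0.0278, 0.2717]
tool_rot: [-0.076, 0.704, -0.076, -0.702]
force: [-1.6, 0.8, 4.2]
opening: 0.0177
time: 35.22
ee_pos: [0.5318, 0.0279, 0.2717]
tool_rot: [-0.152, 0.691, -0.151, -0.69]
force: [-1.3, 1.3, 5.5]
opening: 0.0175
t 35.23 grasp [0.5322 0.0279 0.0917] jawyaw -114.78 toolx [ 2.e-03  3.e-04 -1.e+00] f [-1.3  1.3  5.5] op 0.0175 J6 1.95
  need(tool) [-0.      0.0003  0.0003]
[0.205 0.337 0.09 ]
```

View pics/c11.png

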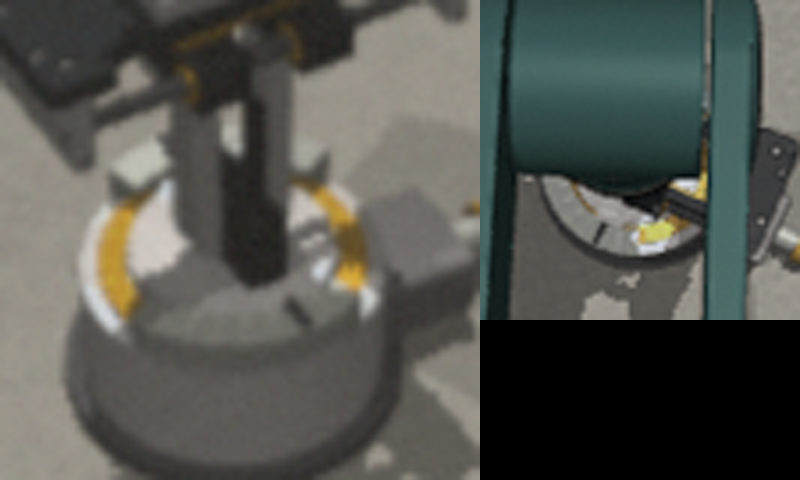

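Side tile: the bar's near end (255,275) points at the rib (298,308), and the ear is under the claw. Computing the rib angle precisely from both views to set the last couple of degrees.

```bash
python3 - <<'E'
from h import *
# dark rib centroid helper
def cen(im,c,r,n):
    x,y=map(int,np.round(c)); g=im[y-r:y+r+1,x-r:x+r+1].astype(float).mean(2); w=np.clip(np.percentile(g,60)-25-g,0,None)
    yy,xx=np.mgrid[y-r:y+r+1,x-r:x+r+1]; return np.array([(w*xx).sum(),(w*yy).sum()])/w.sum()
for nm in("t0","t5","t8"):
    t=cv2.imread("pics/top0.png" if nm=="t0" else f"pics/{nm}.png")
    A,B=cen(t,(317.25,188),4,0),cen(t,(296.25,231.25),4,0)
    a,b=onz("top",A,.0785),onz("top",B,.0785); print(nm,A,B,((a+b)/2).round(4),np.degrees(np.arctan2(*(a-b)[1::-1])),np.linalg.norm(a-b))
s=cv2.imread("pics/s11.png"); S=cen(s,(280+298/6,175+308/6),4,0); p=onz("side",S,.0785); print("side rib",S,p.round(4))
c=np.array([.5322,.0283]); print("angle+180",np.degrees(np.arctan2(*(c-p[:2])[::-1])))
# bar near-end bottom corners, from s11 crop, z=.069
L=onz("side",(280+222/6,175+262/6),.069);Rr=onz("side",(280+287/6,175+272/6),.069);M=onz("side",(280+258/6,175+287/6),.069);print("bar pts",L.round(4),M.round(4),Rr.round(4))
for j in (-114.8,-116.8):
    th=np.radians(j+90); u=-np.array([np.cos(th),np.sin(th)]); v=np.array([-u[1],u[0]]);g=np.array([.5322,.0283])
    print(j,[(proj("side",[*(g+.028*u+k*.009*v),.069])-[280,175])*6 for k in(-1,1)])
o=manip.get_obs();print(o["wrist_torque"],o["force"],o["tau"].round(2))
E
```

```text
t0 [316.24013286 188.71649082] [294.72417548 232.77271313] [0.5291 0.0313 0.0785] -27.12256051504512 0.10819960427326786
t5 [316.26691794 188.68785335] [294.75779867 232.73464106] [0.5292 0.0313 0.0785] -27.12037482826624 0.10817621485178801
t8 [316.27651947 188.67867036] [294.76406534 232.7240083 ] [0.5292 0.0313 0.0785] -27.124659651410195 0.10817708917113444
side rib [329.87017002 227.46367852] [0.4843 0.053  0.0785]
angle+180 -27.25847041091593
bar pts [0.529  0.0386 0.069 ] [0.5101 0.042  0.069 ] [0.5054 0.0292 0.069 ]
-114.8 [array([247.81774017, 296.39567524]), array([288.4447292 , 278.67126151])]
-116.8 [array([245.15754043, 296.81869255]), array([286.65099862, 280.11129894])]
[0.15861444 0.35424993 0.05360388] [-0.33876702  1.28911669  5.25568194] [ -0.68 -30.84 -26.64  -0.28  -0.52   0.07]
```

```bash
python3 -m pendant '[[255,[0,0,0],[0.02,0,0]],[255,[0,0,0],[0.019,0,0]],[255,[0,0,0],[0,0,0]],[255,[0,0,0],[0,0,0]],[255,[0,0,0],[0,0,0]]]'
python3 -m pendant '[[255,[0,0,0],[0,0,0]],[255,[0,0,0],[0,0,0]],[255,[0,0,0],[0,0,0]],[255,[0,0,0],[0,0,0]],[255,[0,0,0],[0,0,0]]]'
python3 - <<'E'
from h import *
go(.5314,.0277,.0917); o=manip.get_obs(); print(o["wrist_torque"].round(3),np.abs(o["qvel"]).max())
s=optics.capture("side")[:,:,::-1].copy();t=optics.capture("top")[:,:,::-1].copy();cv2.imwrite("pics/s12.png",s);cv2.imwrite("pics/t12.png",t)
# bar: dark pixels below the fingers
m=(s.max(2)<55).astype(np.uint8); m[:212]=0; m[226:]=0; m[:,:312]=0; m[:,332:]=0
for r in range(212,226): 
    c=np.flatnonzero(m[r]); print(r,(c.min(),c.max()) if len(c) else None,end=' ')
print()
g=np.array([.5322,.0281])
for j in (-107,-112,-117,-122):
    th=np.radians(j+90); u=-np.array([np.cos(th),np.sin(th)]); v=np.array([-u[1],u[0]])
    print(j,[proj("side",[*(g+.028*u+k*.009*v),.069]).round(1) for k in(-1,1)])
# gripper vs bystanders: change against start frame around each
t0=cv2.imread("pics/top0.png")
for n,(x,y) in dict(bottle=(264,110),beaker=(329,107),jar=(408,130),block=(202,136),wrench=(238,300),plain=(275,272),rod=(182,211)).items():
    d=np.abs(t[y-14:y+15,x-14:x+15].astype(int)-t0[y-14:y+15,x-14:x+15]).max(2); print(n,(d>45).sum(),end='; ')
E
```

```text
time: 35.95
ee_pos: [0.5318, 0.0278, 0.2717]
tool_rot: [-0.165, 0.688, -0.165, -0.687]
force: [-0.7, 0.6, 4.6]
opening: 0.0177
time: 36.58
ee_pos: [0.5318, 0.0278, 0.2717]
tool_rot: [-0.165, 0.688, -0.165, -0.687]
force: [-1.4, 1.3, 6.9]
opening: 0.0172
t 36.58 grasp [0.5322 0.0279 0.0917] jawyaw -116.99 toolx [ 2.e-03  3.e-04 -1.e+00] f [-1.4  1.3  6.9] op 0.0172 J6 1.99
  need(tool) [-0.      0.0003  0.0003]
[0.229 0.328 0.221] 0.0009086891652148456
212 (np.int64(317), np.int64(326)) 213 (np.int64(317), np.int64(326)) 214 (np.int64(317), np.int64(326)) 215 (np.int64(317), np.int64(326)) 216 (np.int64(317), np.int64(326)) 217 (np.int64(317), np.int64(326)) 218 (np.int64(318), np.int64(326)) 219 (np.int64(318), np.int64(326)) 220 (np.int64(319), np.int64(326)) 221 (np.int64(320), np.int64(325)) 222 (np.int64(321), np.int64(322)) 223 None 224 None 225 None 
-107 [array([323., 224.]), array([329.2, 220.4])]
-112 [array([322. , 224.2]), array([328.5, 221. ])]
-117 [array([320.9, 224.4]), array([327.8, 221.7])]
-122 [array([319.7, 224.5]), array([327. , 222.2])]
bottle 0; beaker 0; jar 0; block 0; wrench 402; plain 612; rod 7;
```

```bash
python3 - <<'E'
from h import *
a=cv2.imread("pics/side0.png");b=cv2.imread("pics/s12.png")
for n,(x0,x1,y0,y1) in dict(plain=(325,378,262,302),wrench=(310,405,300,355)).items():
    for im in (a,b):
        e=cv2.cvtColor(im[y0:y1,x0:x1],cv2.COLOR_BGR2GRAY).astype(np.float32); g=cv2.magnitude(cv2.Sobel(e,5,1,0),cv2.Sobel(e,5,0,1))
        m=np.argwhere(g>120); print(n,len(m),m.mean(0).round(1),m.min(0),m.max(0))
    print(cv2.phaseCorrelate(*[np.float32(cv2.Canny(im[y0:y1,x0:x1],60,150)) for im in(a,b)]))
from bench import job; print(job.hand_in())
E
```

```text
plain 378 [23.2 25.4] [6 7] [38 43]
plain 421 [25.5 26.5] [0 5] [39 52]
((0.5082470864508153, 0.2491958695867531), 0.48196093373828464)
wrench 659 [29.4 45.7] [3 3] [54 89]
wrench 487 [21.8 38.7] [0 0] [54 94]
((0.18111664397916627, -1.3302745412593886), 0.1283042675919003)
the job is handed in; nothing more can be done
None
```

I did every step of the job and handed it in at about 36.6 s of the 72 s allowed. The report back gives no verdict.

- **Stirring:** The rod tip made about 3.4 rounds at roughly 17 mm radius, a few millimetres above the floor. A top view afterwards showed all five beads inside the chamber.
- **Rod:** It had leaned about 1.8° in the grip, so I corrected the tilt before inserting it. I let it go about 3 mm above the hole floor. Both views then showed it standing upright in its stand.
- **Lid:** It went into the mouth with no resistance and seated at the predicted height (grasp 91.7 mm, against 91.7 mm expected). I then turned it 65.2° clockwise.
- **Final pose:** The bar is at -27.0° by the gripper's own angle, and the ribs measured -27.1° from above and -27.3° from the side. That is well short of the catch, which starts about 13° further on. At hand-in the arm was still, gripping at 60 N and pressing down a few newtons.

**Checks that were weak or disagreed:**
- **Bar slip:** My last look at the bar in the side view was only good to about 5°. That the lid has not slipped in the grip therefore rests mostly on the gripper angle.
- **Plain lid and wrench:** Their pixels changed between the first and last pictures, most likely because the arm now shades or covers them. The outline comparison showed a shift of about a pixel or less, but it was unreliable, especially for the wrench. The arm never went low near either of them.
- **Other bystanders:** The bottle, beaker, jar and block showed no change.

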